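Sort the bench into its holders after weighing

ROBOT

A 7-joint arm with a two-finger parallel gripper is mounted at the origin on a cart in front of the work surface, level with it; the furniture and walls round the work are solid. World frame = base frame: x ahead of the robot, y to its left, z up, the work surface at z = 0. Lengths are in m, angles in rad, forces in N, time in s.
With the tool pointing down it reaches from about 0.4 to 0.875 m from the base axis. Payload 19.3 kg.
Tool frame: the origin (TCP) lies between the finger pads; the fingertips stand 17 mm ahead of it and the grasp point (between the pads) lies 2 mm behind it (bot.finger_overhang is the distance from the TCP to the fingertips, in m); z points along the fingers, y is the line along which they close (so a half turn about z gives the same grasp; the last joint's range is limited). The gripper opens to 85 mm and grips with 20 to 120 N. Pads are 22 mm wide; open, the fingers measure 114 mm over their backs; the gripper's body (76 mm by 85 mm) begins 54 mm behind the grasp point. The pads swing forward as they close: fully open they stand 13 mm farther back than shut.
Start: joints at [-1.234, 0.521, -0.036, 1.599, 0.021, 1.021, -0.113], TCP at [0.247, 0.574, 0.248] pointing down, gripper open.
Joint ranges: [-2.91, 2.91], [-0.3, 2.13], [-1.5, 1.42], [0.17, 2.43], [-1.26, 4.41], [0.16, 1.93], [-2.52, 2.52]. Speed limits (rad/s): [1.89, 1.89, 2.39, 2.39, 3.01, 3.01, 3.01].

INTERFACE

Orientations are given as [roll, pitch, yaw] about the fixed x, y, z axes, in that order (R = Rz(yaw) Ry(pitch) Rx(roll)).
In Python, from workcell import observe, grab_frame, bot gives the robot as it stands.
- The arm moves only by the shell command python3 -m crank 'ROWS' [FORCE]. ROWS is a JSON object of lists of equal length, an entry for each row: "linear": the shift along the world's x, y, z each as a share of 0.25 m, from -1 to 1, a list of three; "delta_rot": the turn, a rotation vector about the world's x, y, z each as a share of 30 degrees, from -1 to 1, a list of three; "fingers": the opening, from -1 (shut) to 1 (fully open). In form: {"linear": [[dx, dy, dz], ...], "delta_rot": [[rx, ry, rz], ...], "fingers": [fingers, ...]}. A call has 1 to 5 rows; each row is the pose to reach, as a shift and turn from the pose commanded when the call began; what a row does not reach only later rows make up. A row lasts 1/10 s, in which the tool goes at most 50 mm and 8.59 degrees, less where a joint would pass 70% of its speed; a pose out of reach is approached as far as the arm can. A call with a number of a shift or a turn outside -1 to 1 is refused whole. A call with a gripper value outside its range is refused whole. The fingers move at their own pace and stop on an object; FORCE is the grip in N (left out, the last holds). Time passes only in rows, so rows that repeat a pose let the fingers close. It gives the time, the measured TCP pose, the force, the opening and the grip force at its end, in the units of the state.
- observe(): the state, without advancing time (a new reading comes with each control period).
- grab_frame(name): name is "scene" or "top" or "wrist"; returns a dict with "image" (400x640x3 uint8, red, green, blue), "mtx" (3x3 intrinsics, pixels), "xyz" and "orientation" of the camera in the world. Camera axes: x right, y down, z forward; pixel columns grow to the right and rows downward; lengths in m; the calibration is good to about 2 mm. A picture is of the moment at which its call begins. There is no depth.
- bot.job_done(): hands the job in; it is judged then, once.
The state is a dict: "clock": time; "qpos": joint angles; "qd": joint speeds; "joint_efforts": joint torques, N m; "position": TCP position; "tool_rot": TCP orientation; "force": force on the tool from outside, world axes, zero at the start; "moment": the same for the moment, N m; "grip_width": finger opening in m; "finger_force": force on a finger pad.
Only numpy, scipy, OpenCV 4.12 (cv2) and the standard library are available. Lean on these libraries where they do the work, as an engineer would, in place of code of your own. Each camera call takes 0.05 s, during which the arm holds its last target. There are 200 camera calls.

TASK

Sort the things standing along the front of the bench into their holders, every one standing upright: the two metal knob weights into the wooden block, the larger weight in the larger round well and the smaller in the smaller well; the two bottles into the grey tray, the squat jar in the longer bay and the small brown dropper bottle in the shorter bay; and the sample vial into the round metal dish. Leave the roll of tape and the timer where they are.

Things in the scene. Friction and masses are not known exactly. Their poses are not given: they have to be found in the camera images.
- weight_200: larger knob weight, plain grey metal, stands upright, diameter 36 mm, 56 mm high with a knob on top, 0.2 kg; origin at the centre of its underside, z up
- weight_100: smaller knob weight, plain grey metal, stands upright, diameter 30 mm, 47 mm high with a knob on top, 0.1 kg; origin at the centre of its underside, z up
- salt_jar: squat clear jar with a white screw cap, stands upright, diameter 49 mm, 70 mm high, 0.14 kg; origin at the centre of its underside, z up
- dropper_bottle: small slim brown bottle with a black cap, stands upright, diameter 32 mm, 72 mm high (the cap above 53 mm is 22 mm wide), 0.05 kg; origin at the centre of its underside, z up
- vial_2: thin clear sample vial with a blue cap, stands upright, diameter 17 mm, 48 mm high, 0.012 kg; origin at the centre of its underside, z up
- weight_block: wooden block, fixed to the bench, 80 mm (x) by 150 mm (y) by 18 mm high, with two round wells 10 mm deep in its top: the larger, diameter 58 mm, centred at x 0, y +35 mm; the smaller, diameter 48 mm, centred at x 0, y -41 mm; the floor of both wells is at z 8 mm. Origin at the centre of its underside; x and y along its sides, z up. It may stand turned on the bench
- bottle_tray: low grey plastic tray, fixed to the bench, 84 mm (x) by 150 mm (y), walls 4 mm thick and 16 mm high, floor at z 4 mm, a flat grip tab at each end; a cross wall 4 mm thick and 16 mm high parts it into two bays, each 76 mm in x: the longer is 78 mm in y, centred at x 0, y -32 mm; the shorter is 60 mm in y, centred at x 0, y +41 mm. Origin at the centre of its underside; x and y along its sides, z up. It may stand turned on the bench
- sample_dish: round metal dish, fixed to the bench, 96 mm across the rim, 12 mm high, wall 3 mm, flat floor at z 3 mm about 80 mm across; origin at the centre of its underside, z up
- tape_roll: bystander: roll of cream tape lying flat, diameter 62 mm, 18 mm high; origin at the centre of its underside; must stay where it is
- lab_timer: bystander: white timer with a display, 33 mm (x) by 68 mm (y) by 56 mm high; origin at the centre of its underside; must stay where it is
Mind the look-alikes: they are no part of the job. What is shaped like the salt_jar but purple is not meant. What is shaped like the dropper_bottle but blue is not meant.

How it is judged:
At the end, for the whole second after the job is handed in: All five upright (0.12 rad), still, on the floor (-3/+4 mm) of their own wells, bays or dish, off its centre in x, y by less than: larger weight 13, smaller 11, jar 16, 17, dropper bottle 24, 16 mm; vial within 35 mm of the dish centre. Tape roll and timer moved less than 20 mm (x of weight_200 in the frame of weight_block between -0.013 and 0.013 m and y of weight_200 in the frame of weight_block between 0.022 and 0.048 m and z of weight_200 in the frame of weight_block between 0.005 and 0.012 m and angle between each of weight_200, weight_100, salt_jar, dropper_bottle, vial_2's own z axis and vertical below 0.12 rad and linear speed of each of weight_200, weight_100, salt_jar, dropper_bottle, vial_2 below 0.01 m/s and x of weight_100 in the frame of weight_block between -0.011 and 0.011 m and y of weight_100 in the frame of weight_block between -0.052 and -0.03 m and z of weight_100 in the frame of weight_block between 0.005 and 0.012 m and x of salt_jar in the frame of bottle_tray between -0.016 and 0.016 m and y of salt_jar in the frame of bottle_tray between -0.049 and -0.015 m and z of salt_jar in the frame of bottle_tray between 0.001 and 0.008 m and x of dropper_bottle in the frame of bottle_tray between -0.024 and 0.024 m and y of dropper_bottle in the frame of bottle_tray between 0.025 and 0.057 m and z of dropper_bottle in the frame of bottle_tray between 0.001 and 0.008 m and horizontal distance between vial_2 and sample_dish below 0.035 m and z of vial_2 in the frame of sample_dish between 0 and 0.007 m and not (distance of tape_roll from where it was at the start of the episode above 0.02 m) and not (distance of lab_timer from where it was at the start of the episode above 0.02 m)); the robot touches nothing.
It fails at once if the roll of tape is pushed away by more than 20 mm (distance of tape_roll from where it was at the start of the episode above 0.02 m).
It fails at once if the timer is pushed away by more than 20 mm (distance of lab_timer from where it was at the start of the episode above 0.02 m).
It also fails if it takes over 120 s, if anything falls off the work surface, if the arm or the gripper's body presses on something with over 40 N, if the wrist force passes 120 N, or if a joint passes its speed limit or range.

## Working session

There is one attempt and no reset: what is moved stays moved. The work goes in short steps, Python scripts to look and compute and a shell command to move; the robot and the scene stay as the last step left them, time stands still between calls to the robot, and variables do not carry over. Pictures are saved under pics/ and viewed, at most 14 in all, crops included, and the job is handed in when it is done.

```bash
mkdir -p pics; cat > h.py <<'E'
import numpy as np, cv2, json
from workcell import observe, grab_frame, bot
from scipy.spatial.transform import Rotation as R
def cam(f):
    o=np.array(f["orientation"],float)
    M=o if o.shape==(3,3) else R.from_euler('xyz',o).as_matrix()
    return np.array(f["mtx"]),M,np.array(f["xyz"])
def save(f,n): cv2.imwrite('pics/'+n,cv2.cvtColor(f["image"],cv2.COLOR_RGB2BGR))
def px2w(f,u,v,z):
    K,M,p=cam(f); d=M@np.linalg.solve(K,[u,v,1]); return p+d*(z-p[2])/d[2]
def w2px(f,P):
    K,M,p=cam(f); q=K@(M.T@(np.array(P)-p)); return q[:2]/q[2]
E
python3 - <<'E'
from h import *
import pickle
for n in("scene","top"):
    f=grab_frame(n); save(f,n+"0.png"); pickle.dump(f,open(n+".pkl","wb")); print(n,f["mtx"],f["xyz"],f["orientation"])
print(observe())
E
```

```text
scene [[378.39724359   0.         319.99661112]
 [  0.         378.39724359 194.70530962]
 [  0.           0.           1.        ]] [ 0.01500327 -0.34894107  0.76436622] [-2.44382893 -0.00486572 -0.93724179]
top [[492.92956937   0.         315.62736479]
 [  0.         492.92956937 205.16222211]
 [  0.           0.           1.        ]] [ 3.99075633e-01 -8.75438935e-04  1.29671672e+00] [-3.05172036 -0.01074244 -1.56997864]
{'clock': 0.1, 'qpos': array([-1.23422346,  0.52193989, -0.03632088,  1.59993183,  0.02118526,
        1.02109207, -0.1127996 ]), 'qd': array([ 8.14951835e-04, -2.72572057e-03,  1.61404634e-03,  7.77076498e-04,
       -2.99627094e-04,  6.93340934e-05,  1.31659835e-05]), 'joint_efforts': array([ 4.35394992e-03, -9.28477120e+01,  1.98441178e+00, -3.70533943e+01,
        1.81810919e-02,  5.37459637e-03,  6.78603737e-05]), 'position': array([0.24720051, 0.57373776, 0.24779926]), 'tool_rot': array([-3.14060764e+00,  5.89496288e-05,  2.73479550e+00]), 'force': array([0.49992107, 0.58947812, 0.29432146]), 'moment': array([ 0.0139528 , -0.0181979 ,  0.00497918]), 'finger_force': 0.0, 'grip_width': 0.08538809306383813}
```

View pics/top0.png

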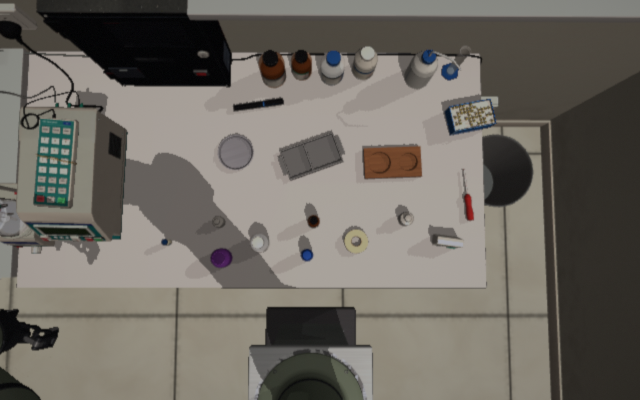

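View pics/scene0.png

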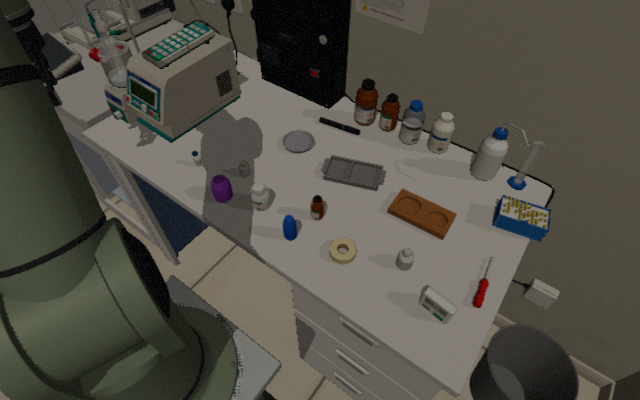

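The top view (up is +x, left is +y) shows these, in pixels:
- **To move:** large weight (406,218), small weight (218,222), jar (260,243), dropper (313,221), vial (165,242).
- **Holders:** dish (236,152), tray (311,155), block (392,162).
- **Leave alone:** purple (221,258) and blue (307,255) decoys, tape (355,240), timer (448,241).

I'll enlarge it for better centres.

```bash
python3 - <<'E'
from h import *
import pickle
f=pickle.load(open("top.pkl","rb"));im=cv2.cvtColor(f["image"],cv2.COLOR_RGB2BGR)
c=np.clip(im.astype(float)*1.6,0,255).astype(np.uint8)
a=cv2.resize(c[120:270,145:305],None,fx=5,fy=5,interpolation=cv2.INTER_CUBIC)[:590]
b=cv2.resize(c[125:275,300:460],None,fx=5,fy=5,interpolation=cv2.INTER_CUBIC)[:600]
a=cv2.resize(c[120:270,145:305],None,fx=4,fy=4,interpolation=cv2.INTER_CUBIC)
b=cv2.resize(c[120:270,275:435],None,fx=4,fy=4,interpolation=cv2.INTER_CUBIC)
for q,n in((a,'a'),(b,'b')):
    for k in range(0,160,10): cv2.line(q,(4*k,0),(4*k,6 if k%50 else 14),(0,0,255),1)
    for k in range(0,150,10): cv2.line(q,(0,4*k),(6 if k%50 else 14,4*k),(0,0,255),1)
    cv2.imwrite(f'pics/crop_{n}.png',q)
E
```

```text
(no output)
```

View pics/crop_a.png

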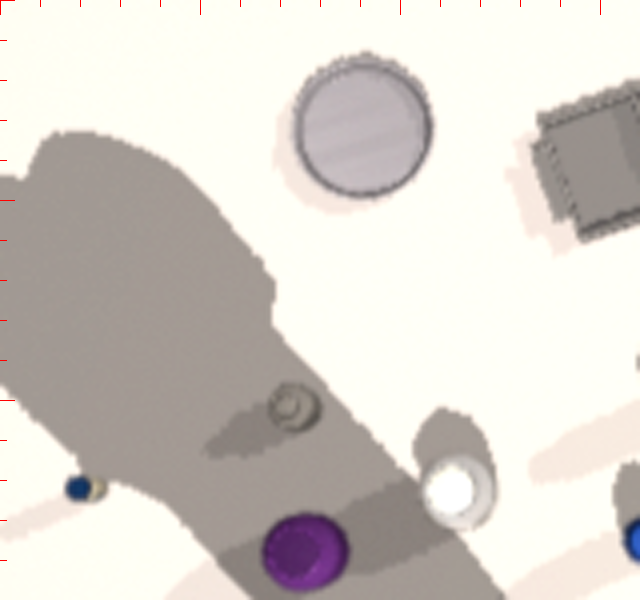

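View pics/crop_b.png

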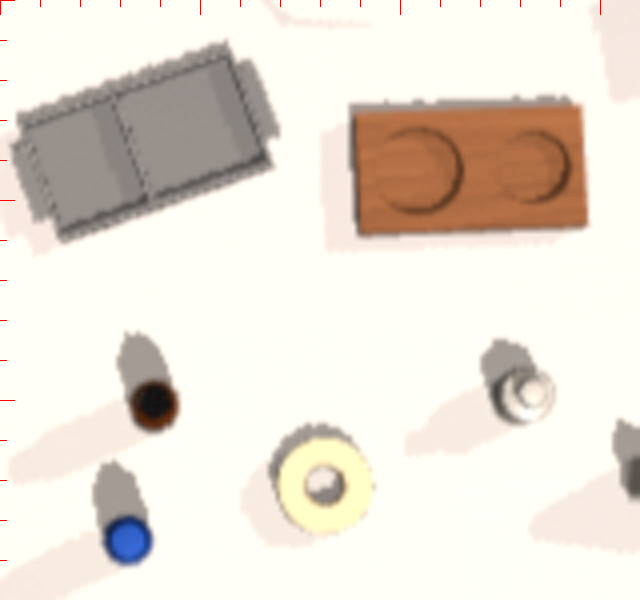

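```bash
python3 - <<'E'
from h import *
import pickle
f=pickle.load(open("top.pkl","rb"))
A=lambda u,v:(145+u/4,120+v/4); B=lambda u,v:(275+u/4,120+v/4)
for n,p,z in [("vial",A(78,488),.048),("w100",A(288,407),.047),("w100b",A(295,408),.02),("jar",A(450,490),.07),("dish",A(363,130),.012),("purple",A(305,552),.05),
 ("drop",B(155,402),.072),("w200",B(531,391),.056),("tape",B(323,484),.018),("blue",B(128,540),.072),("timer",(448,240),.056),("wellL",B(418,170),.018),("wellS",B(534,167),.018)]:
    print(n,px2w(f,*p,z)[:2].round(4))
for n,cs,z in [("tray",[(20,122),(228,50),(270,165),(65,237)],.016),("block",[(352,112),(583,106),(588,228),(358,236)],.018)]:
    P=np.array([px2w(f,*B(*c),z)[:2] for c in cs]); c=P.mean(0)
    d=(P[0]+P[3]-P[1]-P[2])/2; yaw=np.arctan2(-d[0],d[1]); L=np.linalg.norm(d); W=np.linalg.norm(P[0]+P[1]-P[2]-P[3])/2
    y=d/L
    print(n,c.round(4),"yaw",yaw.round(3),L.round(3),W.round(3))
    for o in ((.035,-.041) if n=="block" else (.041,-.032)): print(o,(c+y*o).round(4))
print("toolR",R.from_euler('xyz',observe()["tool_rot"]).as_matrix().round(3))
fs=pickle.load(open("scene.pkl","rb"))
for n,u,v,z in [("w200",405,251,.056),("w100",243,163,.047),("drop",318,198,.072),("jar",258,186,.07),("vial",195,152,.048)]: print(n,px2w(fs,u,v,z)[:2].round(3))
E
```

```text
vial [0.4178 0.3663]
w100 [0.4691 0.2356]
w100b [0.47   0.2361]
jar [0.4165 0.1301]
dish [0.654  0.1962]
purple [0.3778 0.2226]
drop [ 0.4711 -0.0093]
w200 [ 0.4794 -0.2469]
tape [ 0.4213 -0.1185]
blue [0.3857 0.0073]
timer [ 0.4234 -0.3476]
wellL [ 0.6272 -0.1824]
wellS [ 0.6294 -0.2588]
tray [ 0.6449 -0.0035] yaw 0.342 0.144 0.082
0.041 [0.6311 0.0351]
-0.032 [ 0.6556 -0.0337]
block [ 0.6271 -0.2168] yaw 0.033 0.152 0.082
0.035 [ 0.6259 -0.1818]
-0.041 [ 0.6285 -0.2578]
toolR [[-0.918  0.396 -0.   ]
 [ 0.396  0.918 -0.001]
 [-0.    -0.001 -1.   ]]
w200 [ 0.477 -0.243]
w100 [0.469 0.234]
drop [ 0.474 -0.01 ]
jar [0.419 0.131]
vial [0.421 0.367]
```

```bash
python3 -m crank '{"linear":[[0.684,-0.832,-0.2],[0.684,-0.832,-0.2],[0.684,-0.832,-0.2],[0.684,-0.832,-0.2],[0.684,-0.832,-0.2]],"delta_rot":[[0,0,0.777],[0,0,0.777],[0,0,0.777],[0,0,0.777],[0,0,0.777]],"fingers":[0.4,0.4,0.4,0.4,0.4]}' 30
python3 -m crank '{"linear":[[0,0,0],[0,0,0],[0,0,0]],"delta_rot":[[0,0,0],[0,0,0],[0,0,0]],"fingers":[0.4,0.4,0.4]}'
python3 - <<'E'
from h import *
import pickle
f=grab_frame("wrist"); save(f,"w1.png"); pickle.dump(f,open("w1.pkl","wb"))
s=observe(); print(s["position"],s["tool_rot"],s["qpos"],s["clock"]); print(w2px(f,[.418,.366,.048]))
E
```

```text
clock: 0.6
position: [0.4043, 0.3823, 0.2022]
tool_rot: [-3.141, -0.0, -3.141]
force: [1.1, 1.7, -1.6]
grip_width: 0.0598
finger_force: 0.0
clock: 0.9
position: [0.4027, 0.385, 0.2027]
tool_rot: [3.141, -0.0, -3.141]
force: [-0.3, 0.9, -0.0]
grip_width: 0.0594
finger_force: 0.0
[0.40253038 0.38524584 0.20271517] [ 3.14119881e+00 -2.69668820e-04 -3.13978111e+00] [-0.79264785  0.46982757 -0.10461989  1.82372226  0.06230246  0.85108146
  0.64551462] 0.95
[297.35110173 203.99090946]
```

View pics/w1.png

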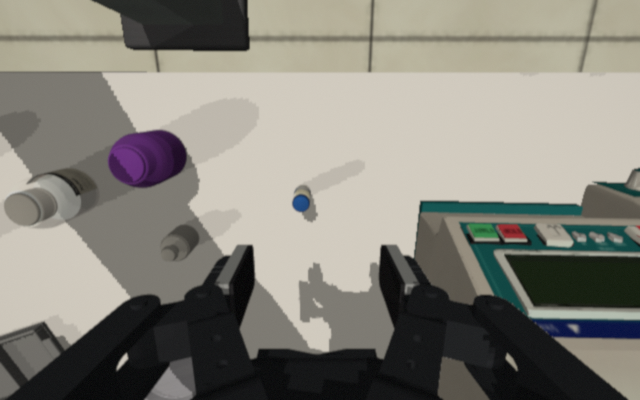

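The wrist view shows the vial's blue cap at (301,202), predicted at (297,204), so the calibration holds. The balance on the right is clear of the gripper.

```bash
python3 - <<'E'
from h import *
import pickle
f=pickle.load(open("w1.pkl","rb")); p=px2w(f,301,202,.048); print(p); print((np.array([p[0],p[1],.026])-observe()["position"])/.25)
for n,P in {"w100":[.4695,.236,.047],"jar":[.4175,.1305,.07]}.items(): print(n,w2px(f,P))
E
```

```text
[0.41607501 0.36939269 0.048     ]
[ 0.0541785  -0.06341259 -0.70686068]
w100 [164.49771977 254.13173443]
jar [ 20.97856146 210.72890701]
```

```bash
python3 -m crank '{"linear":[[0.056,-0.068,-0.1],[0.056,-0.068,-0.3],[0.056,-0.068,-0.5],[0.056,-0.068,-0.65],[0.056,-0.068,-0.7]],"delta_rot":[[0,0,0],[0,0,0],[0,0,0],[0,0,0],[0,0,0]],"fingers":[0.4,0.4,0.4,0.4,0.4]}' 25
python3 -m crank '{"linear":[[0,0,0],[0,0,0],[0,0,0],[0,0,0],[0,0,0]],"delta_rot":[[0,0,0],[0,0,0],[0,0,0],[0,0,0],[0,0,0]],"fingers":[0.4,-1,-1,-1,-1]}'
python3 -m crank '{"linear":[[0,0,0],[0,0,0],[0,0,0],[0,0,0],[0,0,0]],"delta_rot":[[0,0,0],[0,0,0],[0,0,0],[0,0,0],[0,0,0]],"fingers":[-1,-1,-1,-1,-1]}'
```

```text
clock: 1.45
position: [0.4152, 0.367, 0.0244]
tool_rot: [-3.139, -0.003, -3.139]
force: [0.1, -0.3, -0.1]
grip_width: 0.0599
finger_force: 0.0
clock: 1.95
position: [0.4181, 0.3678, 0.0292]
tool_rot: [3.14, 0.002, 3.141]
force: [-1.4, -1.8, 12.5]
grip_width: 0.0158
finger_force: 25.6
clock: 2.45
position: [0.4181, 0.3678, 0.0292]
tool_rot: [3.14, 0.002, 3.141]
force: [-0.9, -1.0, 13.3]
grip_width: 0.0162
finger_force: 25.6
```

```bash
python3 -m crank '{"linear":[[0,0,0.2],[0,0,0.4],[0.2,-0.14,0.5],[0.4,-0.3,0.5],[0.6,-0.44,0.5]],"delta_rot":[[0,0,0],[0,0,0],[0,0,0],[0,0,0],[0,0,0]],"fingers":[-1,-1,-1,-1,-1]}'
python3 -m crank '{"linear":[[0.1,-0.1,0],[0.3,-0.2,0],[0.34,-0.25,0],[0.34,-0.25,0],[0.34,-0.25,0]],"delta_rot":[[0,0,0],[0,0,0],[0,0,0],[0,0,0],[0,0,0]],"fingers":[-1,-1,-1,-1,-1]}'
python3 - <<'E'
from h import *
f=grab_frame("wrist"); save(f,"w2.png"); s=observe(); print(s["position"],s["grip_width"],(np.array([.654,.196,.034])-s["position"])/.25)
E
```

```text
clock: 2.95
position: [0.5368, 0.2797, 0.1541]
tool_rot: [3.14, 0.003, -3.141]
force: [-0.6, 0.9, 0.1]
grip_width: 0.0159
finger_force: 24.7
clock: 3.45
position: [0.6199, 0.218, 0.1521]
tool_rot: [3.141, 0.0, 3.141]
force: [-0.7, -0.1, 0.3]
grip_width: 0.0161
finger_force: 24.7
[0.61949354 0.21881305 0.15214078] 0.016208525111355697 [ 0.13802584 -0.09125222 -0.47256313]
```

View pics/w2.png

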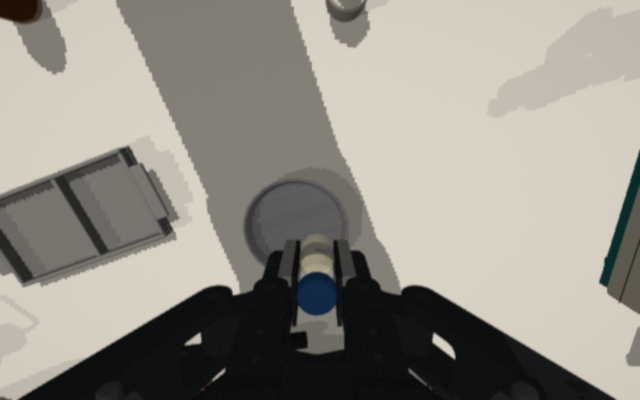

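The vial is held upright between the pads, with the dish ahead at (296,225). I'll place it now.

```bash
python3 -m crank '{"linear":[[0.138,-0.092,0],[0.138,-0.092,-0.15],[0.138,-0.092,-0.3],[0.138,-0.092,-0.42],[0.138,-0.092,-0.465]],"delta_rot":[[0,0,0],[0,0,0],[0,0,0],[0,0,0],[0,0,0]],"fingers":[-1,-1,-1,-1,-1]}'
python3 -m crank '{"linear":[[0,0,0],[0,0,0],[0,0,-0.006],[0,0,-0.012],[0,0,-0.012]],"delta_rot":[[0,0,0],[0,0,0],[0,0,0],[0,0,0],[0,0,0]],"fingers":[-1,-1,-1,-1,-1]}'
```

```text
clock: 4.0
position: [0.6524, 0.196, 0.0329]
tool_rot: [-3.141, -0.004, -3.14]
force: [-0.2, -0.8, 0.3]
grip_width: 0.016
finger_force: 24.7
clock: 4.5
position: [0.6548, 0.1951, 0.033]
tool_rot: [3.141, 0.001, 3.142]
force: [-0.1, 0.4, 0.2]
grip_width: 0.0164
finger_force: 25.0
```

```bash
python3 -m crank '{"linear":[[0,0,-0.006],[0,0,-0.006],[0,0,-0.006]],"delta_rot":[[0,0,0],[0,0,0],[0,0,0]],"fingers":[-1,-1,-1]}'
python3 -m crank '{"linear":[[0,0,0],[0,0,0],[0,0,0],[0,0,0],[0,0,0]],"delta_rot":[[0,0,0],[0,0,0],[0,0,0],[0,0,0],[0,0,0]],"fingers":[-0.5,-0.4,-0.2,-0.1,0]}'
python3 -m crank '{"linear":[[0,0,0.1],[0,0,0.2],[0,0,0.4],[0,0,0.6],[0,0,0.6]],"delta_rot":[[0,0,0],[0,0,0],[0,0,0],[0,0,0],[0,0,0]],"fingers":[0,0,0,0,0]}'
python3 - <<'E'
from h import *
f=grab_frame("wrist"); save(f,"w3.png"); s=observe(); p=s["position"];print(p,s["qpos"])
import pickle; pickle.dump(f,open("w3.pkl","wb"))
print(w2px(f,[.654,.196,.051]),w2px(f,[.654,.196,.003]))
print((np.array([.4695,.236,.18])-p)/.25)
E
```

```text
clock: 4.8
position: [0.655, 0.1951, 0.0319]
tool_rot: [3.141, 0.001, 3.141]
force: [-3.0, -0.7, 11.7]
grip_width: 0.0161
finger_force: 26.0
clock: 5.3
position: [0.6545, 0.1951, 0.0308]
tool_rot: [-3.142, -0.0, -3.142]
force: [0.7, 0.0, 0.4]
grip_width: 0.0426
finger_force: 0.0
clock: 5.8
position: [0.6574, 0.1959, 0.1881]
tool_rot: [3.138, 0.009, 3.141]
force: [-0.2, 0.7, -0.4]
grip_width: 0.043
finger_force: 0.0
[0.65609792 0.19545829 0.18462973] [-0.32163993  0.67919925 -0.08840319  1.48690755  0.06757766  0.97268373
  1.14228554]
[317.75358807 187.73417944] [317.46740505 175.34417617]
[-0.74639168  0.16216683 -0.01851893]
```

View pics/w3.png

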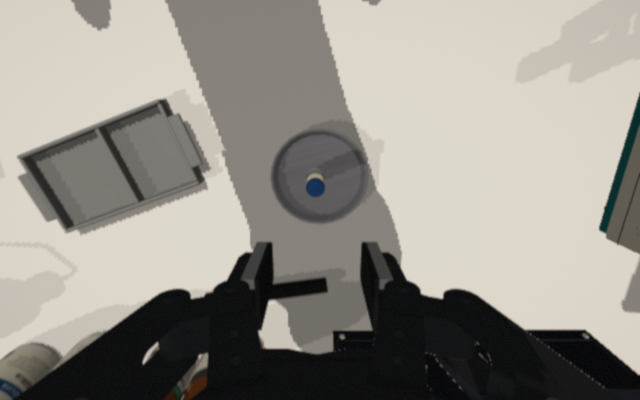

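The vial stands upright in the dish, with its cap at (315,187) where I expected it. Next is the small weight.

```bash
python3 -m crank '{"linear":[[-0.2,0.04,0],[-0.4,0.08,0],[-0.6,0.13,0],[-0.746,0.162,-0.1],[-0.746,0.162,-0.1]],"delta_rot":[[0,0,0],[0,0,0],[0,0,0],[0,0,0],[0,0,0]],"fingers":[0.4,0.4,0.4,0.4,0.4]}'
python3 -m crank '{"linear":[[0,0,0],[0,0,0]],"delta_rot":[[0,0,0],[0,0,0]],"fingers":[0.4,0.4]}'
python3 - <<'E'
from h import *
f=grab_frame("wrist"); save(f,"w4.png"); s=observe(); p=s["position"];print(p)
import pickle; pickle.dump(f,open("w4.pkl","wb"))
print(w2px(f,[.4695,.236,.047]))
g=pickle.load(open("w1.pkl","rb"));print(px2w(g,172,244,.047))
E
```

```text
clock: 6.35
position: [0.462, 0.2361, 0.1534]
tool_rot: [-3.139, -0.006, -3.137]
force: [1.3, 0.3, 0.8]
grip_width: 0.0596
finger_force: 0.0
clock: 6.55
position: [0.4688, 0.2353, 0.1558]
tool_rot: [-3.141, 0.0, 3.141]
force: [0.4, 1.2, 0.3]
grip_width: 0.0595
finger_force: 0.0
[0.4689957  0.23528416 0.15584268]
[319.14429779 203.45528335]
[0.45878053 0.24465317 0.047     ]
```

View pics/w4.png

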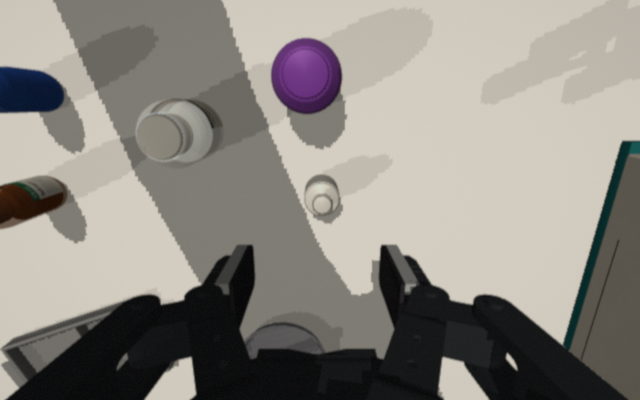

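The knob is at (322,205), predicted at (319,203), so I'll descend and grip.

```bash
python3 -m crank '{"linear":[[0.004,0.006,-0.15],[0.004,0.006,-0.3],[0.004,0.006,-0.43],[0.004,0.006,-0.51],[0.004,0.006,-0.51]],"delta_rot":[[0,0,0],[0,0,0],[0,0,0],[0,0,0],[0,0,0]],"fingers":[0.4,0.4,0.4,0.4,0.4]}' 40
python3 -m crank '{"linear":[[0,0,0],[0,0,0],[0,0,0],[0,0,0],[0,0,0]],"delta_rot":[[0,0,0],[0,0,0],[0,0,0],[0,0,0],[0,0,0]],"fingers":[-1,-1,-1,-1,-1]}'
python3 -m crank '{"linear":[[0,0,0],[0,0,0],[0,0,0.1],[0,0,0.2],[0,0,0.4]],"delta_rot":[[0,0,0],[0,0,0],[0,0,0],[0,0,0],[0,0,0]],"fingers":[-1,-1,-1,-1,-1]}'
```

```text
clock: 7.1
position: [0.4686, 0.2361, 0.0261]
tool_rot: [-3.14, -0.003, 3.141]
force: [-0.4, 0.2, 0.3]
grip_width: 0.0598
finger_force: 0.0
clock: 7.6
position: [0.47, 0.2373, 0.0298]
tool_rot: [3.141, 0.002, 3.141]
force: [-1.3, -1.7, 9.1]
grip_width: 0.0289
finger_force: 39.6
clock: 8.1
position: [0.468, 0.2365, 0.1283]
tool_rot: [-3.14, -0.003, -3.141]
force: [0.8, -0.5, -0.9]
grip_width: 0.0289
finger_force: 39.7
```

```bash
python3 -m crank '{"linear":[[0.06,-0.19,0.08],[0.12,-0.38,0.1],[0.18,-0.57,0.1],[0.24,-0.76,0.1],[0.3,-0.95,0.1]],"delta_rot":[[0,0,0],[0,0,0],[0,0,0],[0,0,0],[0,0,0]],"fingers":[-1,-1,-1,-1,-1]}'
python3 -m crank '{"linear":[[0.06,-0.19,0],[0.12,-0.38,0],[0.18,-0.57,0],[0.24,-0.76,0],[0.34,-0.95,0]],"delta_rot":[[0,0,0],[0,0,0],[0,0,0],[0,0,0],[0,0,0]],"fingers":[-1,-1,-1,-1,-1]}'
python3 -m crank '{"linear":[[0,0,0],[0,0,0]],"delta_rot":[[0,0,0],[0,0,0]],"fingers":[-1,-1]}'
python3 - <<'E'
from h import *
f=grab_frame("wrist"); save(f,"w5.png"); s=observe(); p=s["position"];print(p,s["grip_width"],s["qpos"])
import pickle; pickle.dump(f,open("w5.pkl","wb"))
print(w2px(f,[.6285,-.2578,.018]),w2px(f,[.626,-.1818,.018]),(np.array([.6285,-.2578,.04])-p)/.25)
E
```

```text
clock: 8.6
position: [0.5437, 0.0004, 0.1546]
tool_rot: [3.141, 0.002, -3.142]
force: [1.1, 0.7, -1.2]
grip_width: 0.0294
finger_force: 39.8
clock: 9.1
position: [0.6262, -0.2347, 0.1547]
tool_rot: [-3.141, 0.001, 3.14]
force: [1.3, 0.6, -0.4]
grip_width: 0.0288
finger_force: 39.8
clock: 9.3
position: [0.6263, -0.2329, 0.1537]
tool_rot: [-3.142, 0.0, 3.14]
force: [-0.0, 0.5, -1.5]
grip_width: 0.0292
finger_force: 39.9
[ 0.62631355 -0.23141603  0.15378559] 0.029067673111267733 [ 0.31980592  0.69073776 -0.0858418   1.55500052  0.06919083  0.89873445
  1.78118762]
[289.01769548 195.89911202] [378.15930383 192.93023324] [ 0.00874578 -0.10553589 -0.45514235]
```

View pics/w5.png

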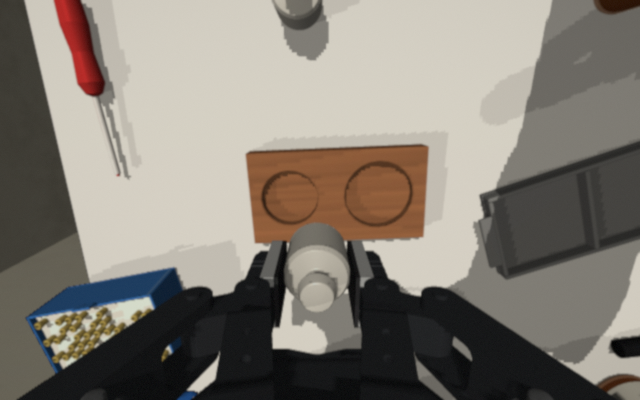

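The wells appear at (290,197) and (378,193), as predicted. Lowering the small weight.

```bash
python3 -m crank '{"linear":[[0.009,-0.102,0],[0.009,-0.102,-0.15],[0.009,-0.102,-0.3],[0.009,-0.102,-0.41],[0.009,-0.102,-0.45]],"delta_rot":[[0,0,0],[0,0,0],[0,0,0],[0,0,0],[0,0,0]],"fingers":[-1,-1,-1,-1,-1]}'
python3 -m crank '{"linear":[[0,0,0],[0,0,-0.006],[0,0,-0.012],[0,0,-0.016],[0,0,-0.016]],"delta_rot":[[0,0,0],[0,0,0],[0,0,0],[0,0,0],[0,0,0]],"fingers":[-1,-1,-1,-1,-1]}'
```

```text
clock: 9.85
position: [0.6276, -0.2552, 0.0388]
tool_rot: [3.14, -0.003, -3.14]
force: [-0.9, 0.4, 0.0]
grip_width: 0.0292
finger_force: 40.0
clock: 10.35
position: [0.6292, -0.2575, 0.0379]
tool_rot: [-3.141, 0.001, 3.142]
force: [-0.9, 0.2, 5.4]
grip_width: 0.0289
finger_force: 40.6
```

```bash
python3 -m crank '{"linear":[[0,0,0],[0,0,0],[0,0,0],[0,0,0],[0,0,0]],"delta_rot":[[0,0,0],[0,0,0],[0,0,0],[0,0,0],[0,0,0]],"fingers":[-0.2,-0.1,0,0,0]}'
python3 -m crank '{"linear":[[0,0,0.1],[0,0,0.3],[0,0,0.48],[-0.2,0,0.48],[-0.4,0.04,0.48]],"delta_rot":[[0,0,0],[0,0,0],[0,0,0],[0,0,0],[0,0,0]],"fingers":[0,0,0,0.3,0.5]}'
python3 -m crank '{"linear":[[-0.15,0,0],[-0.2,0,0],[-0.2,0,0],[-0.2,0,0],[-0.2,0,0]],"delta_rot":[[0,0,0],[0,0,0],[0,0,0],[0,0,0],[0,0,0]],"fingers":[0.5,0.5,0.5,0.5,0.5]}'
python3 - <<'E'
from h import *
f=grab_frame("wrist"); save(f,"w6.png"); s=observe(); p=s["position"];print(p,s["grip_width"])
import pickle; pickle.dump(f,open("w6.pkl","wb"))
print(w2px(f,[.6285,-.2578,.055]),w2px(f,[.479,-.246,.056]))
E
```

```text
clock: 10.85
position: [0.6286, -0.2573, 0.0369]
tool_rot: [-3.142, -0.0, -3.142]
force: [-0.2, 0.6, -0.3]
grip_width: 0.043
finger_force: 0.0
clock: 11.35
position: [0.529, -0.2484, 0.158]
tool_rot: [-3.14, 0.003, 3.141]
force: [-0.2, -0.6, 0.3]
grip_width: 0.0639
finger_force: 0.0
clock: 11.85
position: [0.481, -0.2473, 0.1568]
tool_rot: [3.142, 0.001, -3.141]
force: [0.5, -0.8, -0.5]
grip_width: 0.064
finger_force: 0.0
[ 0.48078351 -0.2472928   0.1566822 ] 0.06386736377585313
[306.04848965 364.95127731] [320.10697874 203.18403778]
```

View pics/w6.png

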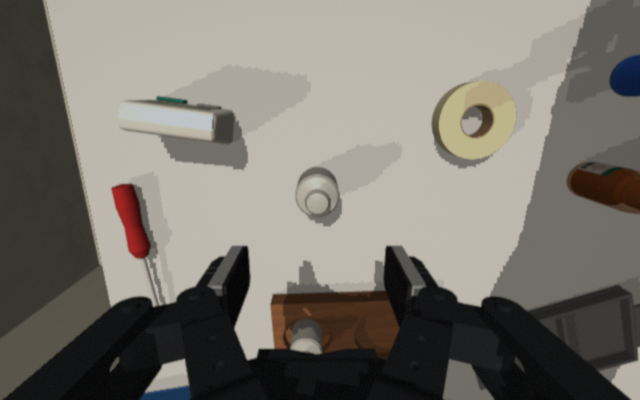

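The large weight's knob is at (318,203), predicted at (320,203). The small weight stands in its well at (306,340). Gripping the large weight.

```bash
python3 -m crank '{"linear":[[-0.006,0,-0.15],[-0.006,0,-0.3],[-0.006,0,-0.42],[-0.006,0,-0.5],[-0.006,0,-0.5]],"delta_rot":[[0,0,0],[0,0,0],[0,0,0],[0,0,0],[0,0,0]],"fingers":[0.5,0.5,0.5,0.5,0.5]}' 50
python3 -m crank '{"linear":[[0,0,0],[0,0,0],[0,0,0],[0,0,0],[0,0,0]],"delta_rot":[[0,0,0],[0,0,0],[0,0,0],[0,0,0],[0,0,0]],"fingers":[-1,-1,-1,-1,-1]}'
python3 -m crank '{"linear":[[0,0,0],[0,0,0.1],[0,0,0.3],[0,0,0.48],[0,0,0.48]],"delta_rot":[[0,0,0],[0,0,0],[0,0,0],[0,0,0],[0,0,0]],"fingers":[-1,-1,-1,-1,-1]}'
python3 -m crank '{"linear":[[0.2,0.08,0],[0.4,0.17,0],[0.585,0.26,0],[0.585,0.26,0],[0.585,0.26,0]],"delta_rot":[[0,0,0],[0,0,0],[0,0,0],[0,0,0],[0,0,0]],"fingers":[-1,-1,-1,-1,-1]}'
```

```text
clock: 12.4
position: [0.4775, -0.2466, 0.0293]
tool_rot: [3.14, -0.004, -3.141]
force: [0.4, 0.1, 0.5]
grip_width: 0.064
finger_force: 0.0
clock: 12.9
position: [0.479, -0.2478, 0.0332]
tool_rot: [-3.141, 0.002, 3.142]
force: [0.1, 0.4, 9.7]
grip_width: 0.0352
finger_force: 50.2
clock: 13.4
position: [0.4805, -0.2487, 0.1579]
tool_rot: [-3.138, 0.008, 3.141]
force: [0.2, -0.2, -3.8]
grip_width: 0.035
finger_force: 50.7
clock: 13.9
position: [0.6256, -0.1806, 0.1514]
tool_rot: [3.141, 0.0, -3.139]
force: [-0.2, -1.2, -2.8]
grip_width: 0.0348
finger_force: 50.7
```

```bash
python3 -m crank '{"linear":[[0,0,-0.15],[0,0,-0.28],[0,0,-0.38],[0,0,-0.425],[0,0,-0.425]],"delta_rot":[[0,0,0],[0,0,0],[0,0,0],[0,0,0],[0,0,0]],"fingers":[-1,-1,-1,-1,-1]}'
python3 -m crank '{"linear":[[0,0,0],[0,0,-0.006],[0,0,-0.012],[0,0,-0.018],[0,0,-0.018]],"delta_rot":[[0,0,0],[0,0,0],[0,0,0],[0,0,0],[0,0,0]],"fingers":[-1,-1,-1,-1,-1]}'
```

```text
clock: 14.4
position: [0.6231, -0.1831, 0.0447]
tool_rot: [3.141, -0.002, 3.141]
force: [0.1, 0.5, -2.8]
grip_width: 0.035
finger_force: 50.7
clock: 14.9
position: [0.6245, -0.1826, 0.0413]
tool_rot: [-3.141, 0.0, 3.142]
force: [-0.6, -0.4, -1.9]
grip_width: 0.035
finger_force: 50.7
```

```bash
python3 -m crank '{"linear":[[0,0,-0.006],[0,0,-0.006]],"delta_rot":[[0,0,0],[0,0,0]],"fingers":[-1,-1]}'
python3 -m crank '{"linear":[[0,0,0],[0,0,0],[0,0,0],[0,0,0]],"delta_rot":[[0,0,0],[0,0,0],[0,0,0],[0,0,0]],"fingers":[0,0.1,0.15,0.15]}'
python3 -m crank '{"linear":[[0,0,0.1],[0,0,0.3],[0,0,0.48],[-0.15,0.17,0.48],[-0.3,0.34,0.48]],"delta_rot":[[0,0,0],[0,0,0],[0,0,0],[0,0,0],[0,0,0]],"fingers":[0.15,0.15,0.15,0.15,0.15]}'
python3 -m crank '{"linear":[[-0.15,0.15,0],[-0.31,0.35,0],[-0.31,0.35,0],[-0.31,0.35,0],[-0.31,0.35,0]],"delta_rot":[[0,0,0],[0,0,0],[0,0,0],[0,0,0],[0,0,0]],"fingers":[0.4,0.4,0.4,0.4,0.4]}'
python3 - <<'E'
from h import *
f=grab_frame("wrist"); save(f,"w7.png"); s=observe(); p=s["position"];print(p,s["grip_width"])
import pickle; pickle.dump(f,open("w7.pkl","wb"))
print(w2px(f,[.6245,-.1826,.064]),w2px(f,[.472,-.0095,.072]),(np.array([.472,-.0095,.04])-p)/.25)
E
```

```text
clock: 15.1
position: [0.6246, -0.1825, 0.0412]
tool_rot: [-3.141, 0.0, 3.141]
force: [-8.3, 2.6, 22.6]
grip_width: 0.0351
finger_force: 53.1
clock: 15.5
position: [0.6244, -0.1825, 0.0396]
tool_rot: [-3.142, -0.0, -3.142]
force: [0.3, -0.6, -0.1]
grip_width: 0.0493
finger_force: 0.0
clock: 16.0
position: [0.558, -0.1073, 0.1607]
tool_rot: [-3.141, 0.003, 3.14]
force: [0.7, 1.2, -0.2]
grip_width: 0.0489
finger_force: 0.0
clock: 16.5
position: [0.4813, -0.0202, 0.1599]
tool_rot: [-3.141, 0.001, -3.141]
force: [0.5, -1.0, -0.9]
grip_width: 0.0599
finger_force: 0.0
[ 0.48141788 -0.02068245  0.15974774] 0.059657051258908654
[129.3260937  366.02351803] [333.79021909 198.6974607 ] [-0.03767152  0.0447298  -0.47899097]
```

View pics/w7.png

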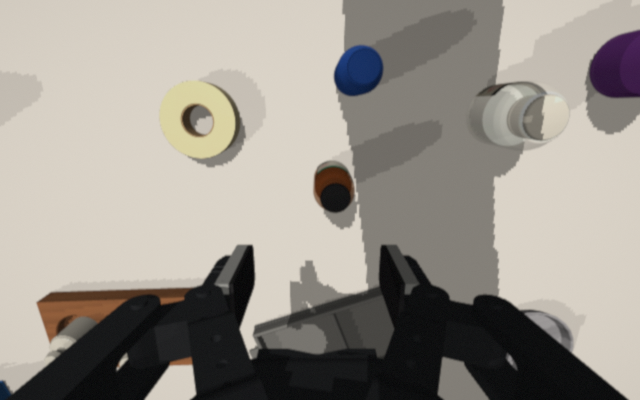

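The dropper's cap is at (335,198), as predicted. Gripping it.

```bash
python3 -m crank '{"linear":[[-0.038,0.046,0],[-0.038,0.046,-0.15],[-0.038,0.046,-0.32],[-0.038,0.046,-0.44],[-0.038,0.046,-0.49]],"delta_rot":[[0,0,0],[0,0,0],[0,0,0],[0,0,0],[0,0,0]],"fingers":[0.4,0.4,0.4,0.4,0.4]}' 30
python3 -m crank '{"linear":[[0,0,0],[0,0,0],[0,0,0],[0,0,0],[0,0,0]],"delta_rot":[[0,0,0],[0,0,0],[0,0,0],[0,0,0],[0,0,0]],"fingers":[-1,-1,-1,-1,-1]}'
python3 -m crank '{"linear":[[0,0,0],[0,0,0.1],[0,0,0.3],[0,0,0.45],[0,0,0.45]],"delta_rot":[[0,0,0],[0,0,0],[0,0,0],[0,0,0],[0,0,0]],"fingers":[-1,-1,-1,-1,-1]}'
```

```text
clock: 17.05
position: [0.4701, -0.0087, 0.0347]
tool_rot: [-3.141, -0.003, 3.141]
force: [0.4, 0.7, 0.2]
grip_width: 0.0599
finger_force: 0.0
clock: 17.55
position: [0.4718, -0.0085, 0.038]
tool_rot: [3.142, 0.002, 3.141]
force: [0.0, -0.1, 11.1]
grip_width: 0.0315
finger_force: 30.5
clock: 18.05
position: [0.4733, -0.0086, 0.1543]
tool_rot: [3.141, 0.007, 3.141]
force: [-0.3, 0.1, -1.6]
grip_width: 0.0313
finger_force: 30.0
```

```bash
python3 -m crank '{"linear":[[0.2,0.06,0],[0.4,0.12,0],[0.56,0.187,0],[0.632,0.187,0],[0.632,0.187,0]],"delta_rot":[[0,0,0],[0,0,0],[0,0,0],[0,0,0],[0,0,0]],"fingers":[-1,-1,-1,-1,-1]}'
python3 - <<'E'
from h import *
import pickle
f=grab_frame("wrist"); save(f,"w8.png"); s=observe(); p=s["position"];print(p,s["grip_width"]); pickle.dump(f,open("w8.pkl","wb"))
c=np.array([.6449,-.0035]);x=np.array([.942,.335]);y=np.array([-.335,.942])
for q in [(.042,.075),(-.042,.075),(-.042,-.075),(.042,-.075),(-.042,.009)]: print(q,w2px(f,[*(c+x*q[0]+y*q[1]),.016]).round())
E
```

```text
clock: 18.55
position: [0.6309, 0.0388, 0.1489]
tool_rot: [3.141, 0.0, -3.141]
force: [-1.4, -0.7, -0.3]
grip_width: 0.0315
finger_force: 30.0
[0.6293234  0.03830805 0.14885119] 0.031555181834725894
(0.042, 0.075) [367. 226.]
(-0.042, 0.075) [336. 133.]
(-0.042, -0.075) [168. 194.]
(0.042, -0.075) [210. 277.]
(-0.042, 0.009) [260. 161.]
```

View pics/w8.png

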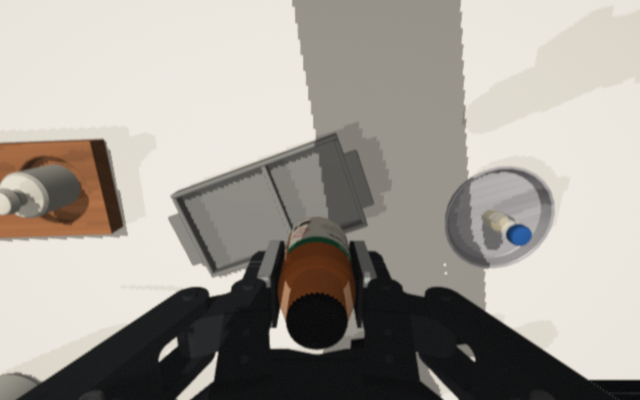

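The tray corners at (337,134), (172,194), (367,226) and (212,276) match the estimate to about 3 mm, so I'll lower the dropper.

```bash
python3 -m crank '{"linear":[[0,0,-0.15],[0,0,-0.28],[0,0,-0.38],[0,0,-0.418],[0,0,-0.418]],"delta_rot":[[0,0,0],[0,0,0],[0,0,0],[0,0,0],[0,0,0]],"fingers":[-1,-1,-1,-1,-1]}'
python3 -m crank '{"linear":[[0,0,0],[0,0,-0.005],[0,0,-0.01],[0,0,-0.01]],"delta_rot":[[0,0,0],[0,0,0],[0,0,0],[0,0,0]],"fingers":[-1,-1,-1,-1]}'
```

```text
clock: 19.1
position: [0.6282, 0.038, 0.0445]
tool_rot: [-3.141, -0.002, 3.141]
force: [-0.5, 0.2, -0.4]
grip_width: 0.0313
finger_force: 30.0
clock: 19.5
position: [0.6295, 0.0382, 0.0432]
tool_rot: [3.142, 0.001, 3.142]
force: [0.6, -0.0, -0.8]
grip_width: 0.0314
finger_force: 30.0
```

```bash
python3 -m crank '{"linear":[[0,0,-0.005],[0,0,-0.01],[0,0,-0.01]],"delta_rot":[[0,0,0],[0,0,0],[0,0,0]],"fingers":[-1,-1,-1]}'
python3 -m crank '{"linear":[[0,0,0],[0,0,0],[0,0,0],[0,0,0]],"delta_rot":[[0,0,0],[0,0,0],[0,0,0],[0,0,0]],"fingers":[-0.1,0,0.1,0.1]}'
python3 -m crank '{"linear":[[0,0,0.1],[0,0,0.3],[0,0,0.48],[-0.15,0.06,0.48],[-0.3,0.12,0.48]],"delta_rot":[[0,0,0],[0,0,0],[0,0,0],[0,0,0],[0,0,0]],"fingers":[0.1,0.1,0.1,0.1,0.1]}'
python3 -m crank '{"linear":[[-0.18,0.07,0],[-0.36,0.16,0],[-0.53,0.25,0],[-0.53,0.25,0],[-0.53,0.25,0]],"delta_rot":[[0,0,0],[0,0,0],[0,0,0],[0,0,0],[0,0,0]],"fingers":[0.6,0.6,0.6,0.6,0.6]}'
python3 - <<'E'
from h import *
f=grab_frame("wrist"); save(f,"w9.png"); s=observe(); p=s["position"];print(p,s["grip_width"])
print(w2px(f,[.63,.038,.076]),w2px(f,[.418,.1305,.07]),(np.array([.4178,.1305,.038])-p)/.25)
E
```

```text
clock: 19.8
position: [0.6299, 0.0383, 0.0416]
tool_rot: [3.142, 0.002, 3.141]
force: [-5.8, -0.4, 21.9]
grip_width: 0.0315
finger_force: 32.0
clock: 20.2
position: [0.6292, 0.0382, 0.04]
tool_rot: [-3.142, -0.0, 3.142]
force: [0.3, 0.6, -0.0]
grip_width: 0.0467
finger_force: 0.0
clock: 20.7
position: [0.554, 0.0683, 0.1612]
tool_rot: [3.141, 0.002, 3.14]
force: [0.7, 0.7, -1.0]
grip_width: 0.0474
finger_force: 0.0
clock: 21.2
position: [0.4216, 0.1313, 0.1605]
tool_rot: [3.141, 0.001, -3.14]
force: [0.2, -0.5, 0.1]
grip_width: 0.0682
finger_force: 0.0
[0.42234099 0.13078262 0.16041394] 0.06815759387609907
[212.06929794 435.98808314] [317.3293688  205.30269573] [-0.01816394 -0.00113048 -0.48965575]
```

View pics/w9.png

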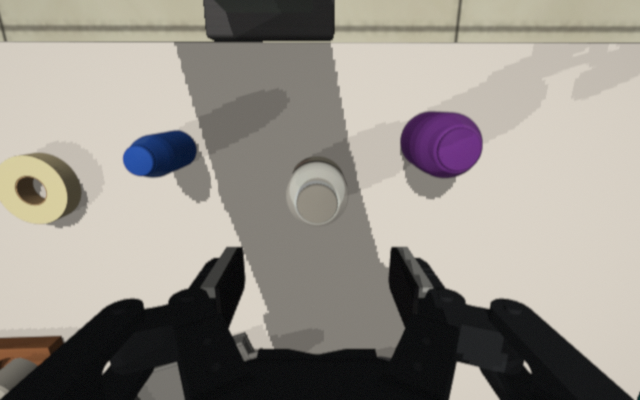

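The jar's cap is at (317,203), as predicted. Gripping it.

```bash
python3 -m crank '{"linear":[[-0.018,0,-0.15],[-0.018,0,-0.3],[-0.018,0,-0.42],[-0.018,0,-0.486],[-0.018,0,-0.486]],"delta_rot":[[0,0,0],[0,0,0],[0,0,0],[0,0,0],[0,0,0]],"fingers":[0.6,0.6,0.6,0.6,0.6]}' 40
python3 -m crank '{"linear":[[0,0,0],[0,0,0],[0,0,0],[0,0,0],[0,0,0]],"delta_rot":[[0,0,0],[0,0,0],[0,0,0],[0,0,0],[0,0,0]],"fingers":[-1,-1,-1,-1,-1]}'
python3 -m crank '{"linear":[[0,0,0],[0,0,0.1],[0,0,0.3],[0,0,0.49],[0,0,0.49]],"delta_rot":[[0,0,0],[0,0,0],[0,0,0],[0,0,0],[0,0,0]],"fingers":[-1,-1,-1,-1,-1]}'
```

```text
clock: 21.75
position: [0.417, 0.1298, 0.0366]
tool_rot: [-3.14, -0.003, 3.141]
force: [0.6, 0.0, -0.5]
grip_width: 0.0684
finger_force: 0.0
clock: 22.25
position: [0.4179, 0.1308, 0.0394]
tool_rot: [3.141, 0.002, 3.141]
force: [-0.9, -1.3, 11.0]
grip_width: 0.0483
finger_force: 42.0
clock: 22.75
position: [0.4195, 0.1315, 0.1664]
tool_rot: [3.139, 0.008, 3.141]
force: [-0.2, -1.1, -2.6]
grip_width: 0.048
finger_force: 42.2
```

```bash
python3 -m crank '{"linear":[[0.15,-0.11,0],[0.3,-0.21,0],[0.45,-0.32,0],[0.6,-0.43,0],[0.75,-0.53,0]],"delta_rot":[[0,0,0],[0,0,0],[0,0,0],[0,0,0],[0,0,0]],"fingers":[-1,-1,-1,-1,-1]}'
python3 -m crank '{"linear":[[0.15,-0.11,0],[0.21,-0.15,0],[0.21,-0.15,0],[0.21,-0.15,0]],"delta_rot":[[0,0,0],[0,0,0],[0,0,0],[0,0,0]],"fingers":[-1,-1,-1,-1]}'
```

```text
clock: 23.25
position: [0.6059, -0.0036, 0.1609]
tool_rot: [-3.141, -0.0, 3.141]
force: [-0.7, 0.2, -1.0]
grip_width: 0.0481
finger_force: 42.2
clock: 23.65
position: [0.6567, -0.0392, 0.1605]
tool_rot: [3.141, -0.001, 3.141]
force: [-0.1, 0.2, -2.0]
grip_width: 0.0484
finger_force: 42.2
```

```bash
python3 -m crank '{"linear":[[0,0.006,-0.15],[0,0.006,-0.3],[0,0.006,-0.42],[0,0.006,-0.463],[0,0.006,-0.463]],"delta_rot":[[0,0,0],[0,0,0],[0,0,0],[0,0,0],[0,0,0]],"fingers":[-1,-1,-1,-1,-1]}'
python3 -m crank '{"linear":[[0,0,0],[0,0,-0.005],[0,0,-0.01],[0,0,-0.01]],"delta_rot":[[0,0,0],[0,0,0],[0,0,0],[0,0,0]],"fingers":[-1,-1,-1,-1]}'
```

```text
clock: 24.15
position: [0.6563, -0.0369, 0.0448]
tool_rot: [3.141, -0.002, -3.141]
force: [-0.4, 0.1, -0.9]
grip_width: 0.0482
finger_force: 42.0
clock: 24.55
position: [0.6573, -0.0378, 0.0432]
tool_rot: [-3.142, 0.0, -3.142]
force: [0.7, -1.0, -2.7]
grip_width: 0.048
finger_force: 42.0
```

```bash
python3 -m crank '{"linear":[[0,0,-0.004],[0,0,-0.006],[0,0,-0.006]],"delta_rot":[[0,0,0],[0,0,0],[0,0,0]],"fingers":[-1,-1,-1]}'
python3 -m crank '{"linear":[[0,0,0],[0,0,0],[0,0,0],[0,0,0]],"delta_rot":[[0,0,0],[0,0,0],[0,0,0],[0,0,0]],"fingers":[0.3,0.4,0.45,0.45]}'
python3 -m crank '{"linear":[[0,0,0.1],[0,0,0.3],[0,0,0.5],[-0.1,0,0.7],[-0.3,0,0.7]],"delta_rot":[[0,0,0],[0,0,0],[0,0,0],[0,0,0],[0,0,0]],"fingers":[0.45,0.45,0.45,0.45,0.45]}'
python3 -m crank '{"linear":[[-0.2,0.2,0],[-0.4,0.4,0],[-0.6,0.6,0],[-0.6,0.8,0],[-0.6,1,0]],"delta_rot":[[0,0,0],[0,0,0],[0,0,0],[0,0,0],[0,0,0]],"fingers":[0.45,0.45,0.45,0.45,0.45]}'
python3 -m crank '{"linear":[[0,0.2,0],[0,0.4,0],[0,0.6,0],[0,0.6,0],[0,0.6,0]],"delta_rot":[[0,0,0],[0,0,0],[0,0,0],[0,0,0],[0,0,0]],"fingers":[0.45,0.45,0.45,0.45,0.45]}'
python3 - <<'E'
from h import *
f=grab_frame("top"); im=cv2.cvtColor(f["image"],cv2.COLOR_RGB2BGR)
c=np.clip(im.astype(float)*1.5,0,255).astype(np.uint8)
cv2.imwrite('pics/end.png',cv2.resize(c[115:265,200:470],None,fx=2.9,fy=2.9,interpolation=cv2.INTER_CUBIC)[:,:800])
for n,P in {"vial":[.6545,.195,.051],"drop":[.6295,.038,.076],"jar":[.657,-.0375,.074],"w200":[.6245,-.1826,.064],"w100":[.629,-.2575,.055]}.items(): print(n,((w2px(f,P)-[200,115])*2.9).round())
E
```

```text
clock: 24.85
position: [0.6575, -0.0378, 0.0425]
tool_rot: [-3.142, 0.001, 3.142]
force: [-5.9, 0.4, 14.5]
grip_width: 0.0484
finger_force: 43.6
clock: 25.25
position: [0.6573, -0.0378, 0.0414]
tool_rot: [-3.142, -0.0, -3.142]
force: [0.5, -0.5, -0.4]
grip_width: 0.0621
finger_force: 0.0
clock: 25.75
position: [0.5882, -0.0375, 0.2208]
tool_rot: [3.141, 0.009, 3.142]
force: [0.2, -0.1, 0.0]
grip_width: 0.0622
finger_force: 0.0
clock: 26.25
position: [0.445, 0.1631, 0.2166]
tool_rot: [-3.141, 0.001, 3.141]
force: [1.7, 0.8, 0.2]
grip_width: 0.0619
finger_force: 0.0
clock: 26.75
position: [0.4462, 0.3132, 0.2157]
tool_rot: [-3.141, -0.001, -3.14]
force: [-0.6, -1.2, -0.5]
grip_width: 0.0621
finger_force: 0.0
vial [98. 99.]
drop [275. 123.]
jar [363.  92.]
w200 [528. 132.]
w100 [612. 129.]
```

View pics/end.png

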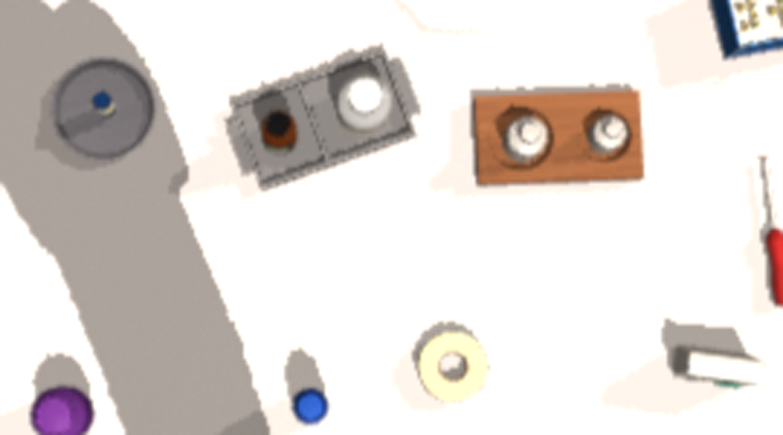

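The final top view shows all five standing in their holders: vial (101,101), dropper (277,123), jar (365,95), large weight (528,131), small weight (611,131). Each is about 1 mm from where I released it, and the tape and timer haven't moved.

```bash
python3 -c "
from workcell import bot
print(bot.job_done())"
```

```text
the job is handed in; nothing more can be done
None
```

I sorted all five items upright into their holders and handed the job in at about 27 s, with the tape and timer left where they were; no verdict came back, but the last picture showed each item where I released it.

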